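Open the dish press and stamp

TASK

Get the petri dishes in the small hand press stamped: swing the press's hinged guard up and back past its balance point, without flinging it, so that it stays fully open on its own, then press the plunger under it all the way down to its stop and let it spring back up. Leave the guard standing open, and leave the dishes in the press and the things around it where they are.

Things in the scene. Friction and masses are not known exactly. Their poses are not given: they have to be found in the camera images.
- press: Small grey hand press fixed on the worktop: base 170 (x) x 140 (y) x 14 mm, a 56 mm wide column at the back, an arm (top 112 mm high) reaching forward over a pile of petri dishes. Origin: centre of the base's underside; x points from its front to its back (away from the robot), z up; turned up to 0.35 rad about z.
- guard (a joint): Guard hinge along the press's y, in rad. The guard is an aluminium hood, 88 mm wide, 50 high, clear top, over the plunger head. 0 = closed (its top 162 mm above the worktop), grows as its front swings up and back, 2.0 = fully open on its stop. Only gravity and a damper act on it: below about 1.34 it falls shut, above about 1.38 it falls open in 1 s or less. 0.25 kg; under 3 N at the tab.
- guard_tab (a point): Pinch point of the black thumb tab on the guard's front, moving with it: an upright fin 12 mm thick (press's y), 22 high, 56 long, sticking straight forward. The point is at its mid height, 33 mm before the guard's front face, 23 mm behind the fin's end; closed: 148 mm above the worktop, 150 mm before and 18 above the hinge line (arc of 151 mm radius).
- guard_hinge (a point): Point on the guard's hinge line in the middle of the press's width: 60 mm behind the press's origin, 130 mm above the worktop.
- plunger (a joint): Travel of the spring plunger: 0 = up, grows as it is pressed, 0.015 m = fully down on its stop. The spring takes about 4 N to start and 10 N at the stop and returns it when let go.
- plunger_top (a point): Centre of the top of the plunger's round black head (38 mm diameter), which moves straight down; 147 mm above the worktop when up, 20 mm in front of the press's origin and 80 mm in front of the hinge line. Hidden under the guard while that is closed.
- dishes: Pile of three clear petri dishes, 64 mm diameter, 46 mm high, standing loose on the press's round nest below the plunger; origin at the centre of its underside. To be left there.
- bottle_cap: Large round teal screw cap, 75 mm diameter, 35 mm high, on the worktop to the right of the press; origin at the centre of its underside. Bystander.
- weight_box: Closed wooden box, 68 x 124 x 48 mm, to the left of the press; origin at the centre of its underside. Bystander.

How it is judged:
On the way, in this order (a step that is already met when the one before it is completed fails the run):
1. the guard stands fully open on its own, touched by nothing (value of joint guard above 1.85 rad and contact force between each of the arm, the fingers and guard below 0.1 N), for 0.3 s.
2. the plunger is pressed down to its stop (value of joint plunger above 0.0135 m), for 0.1 s.
At the end, for the whole second after the job is handed in: Guard open beyond 1.85 rad, at rest, untouched; plunger was pressed over 13.5 of its 15 mm after that and is up again (within 2 mm); dishes upright within 10 mm of their start; teal cap and wooden box within 30 mm of theirs (value of joint guard above 1.85 rad and value of joint plunger below 0.002 m and velocity of joint guard between -0.1 and 0.1 rad/s and distance of dishes from where it was at the start of the episode below 0.01 m and angle between dishes's own z axis and vertical below 0.1 rad and distance of each of bottle_cap, weight_box from where it was at the start of the episode below 0.03 m).
It fails at once if the guard is flung (faster than 5 rad/s) (velocity of joint guard above 5 rad/s or velocity of joint guard below -5 rad/s).
It fails at once if the dishes are knocked from the nest (distance of dishes from where it was at the start of the episode above 0.02 m).
It fails at once if a bystander is knocked away (distance of any of bottle_cap, weight_box from where it was at the start of the episode above 0.05 m).
It also fails if it takes over 48 s, if anything falls off the work surface, if the arm or the gripper's body presses on something with over 40 N, if the wrist force passes 120 N, or if a joint passes its speed limit or range.

ROBOT

A 7-joint arm with a two-finger parallel gripper is mounted at the origin on a cart in front of the work surface, level with it; the furniture and walls round the work are solid. World frame = base frame: x ahead of the robot, y to its left, z up, the work surface at z = 0. Lengths are in m, angles in rad, forces in N, time in s.
With the tool pointing down it reaches from about 0.425 to 1.025 m from the base axis. Payload 9.4 kg.
Tool frame: the origin (TCP) lies between the finger pads; the fingertips stand 25 mm ahead of it and the grasp point (between the pads) lies 6 mm ahead of it; z points along the fingers, y is the line along which they close (so a half turn about z gives the same grasp; the last joint's range is limited). The gripper opens to 85 mm and grips with 20 to 120 N. Pads are 22 mm wide; open, the fingers measure 114 mm over their backs; the gripper's body (76 mm by 85 mm) begins 54 mm behind the grasp point. The pads swing forward as they close: fully open they stand 13 mm farther back than shut.
Start: joints at [1.063, 0.599, -0.003, 1.599, 0.002, 0.943, -0.08], TCP at [0.303, -0.659, 0.256] pointing down, gripper open.
Joint ranges: [-2.57, 2.57], [-0.35, 1.97], [-1.29, 1.29], [0.11, 2.56], [-1.05, 4.19], [0.11, 1.86], [-2.63, 2.63]. Speed limits (rad/s): [2.22, 2.22, 3.01, 3.01, 3.14, 3.14, 3.14].

INTERFACE

Orientations are given as a unit quaternion [w, x, y, z].
In Python, from bench import bot, job, read_camera gives the robot as it stands (bot), with the cameras as plain functions and the job (job).
- The arm moves only by the tool jog_arm, called as name(argument=value, ...) on one line, values as JSON. Schema: {"type":"object","properties":{"increments":{"type":"array","items":{"type":"object","properties":{"xyz":{"type":"array","items":{"type":"number"},"minItems":3,"maxItems":3},"turn":{"type":"number"},"aperture":{"type":"number"}},"additionalProperties":false,"required":["aperture"]},"minItems":1,"maxItems":20},"only":{"type":"string"},"quiet":{"type":"boolean"},"lines":{"type":"string"}},"required":["increments"],"additionalProperties":false}. increments is a list of rows, 1 to 20 of them, each an object with the fields xyz (a list: dx, dy, dz in parts of the range, where 1.0 means 0.4 m), turn (a turn about the tool's z in parts of the range, where 1.0 means 4 rad), aperture (the opening from 0.0 (shut) to 1.0 (fully open)); a field left out counts as zero (the opening has to be given); each row is the pose to reach, as a shift and turn from the pose commanded when the call began, along the tool's axes at that moment; what a row does not reach only later rows make up. A row lasts 1/8 s, in which the tool goes at most 0.0625 m and 0.188 rad, less where a joint would pass 70% of its speed; a pose out of reach is approached as far as the arm can. The fingers move at their own pace and stop on an object; the grip force is fixed at half the most. Time passes only in rows, so rows that do not move let the fingers close. The tool returns the time, the measured TCP pose, the force, the opening and the grip force at its end. only (a regular expression) keeps the lines of the reply that match it, lines (a string "A,B") keeps lines A to B, and quiet returns only ok. No shift or turn number may pass 1 either way. Input that does not fit is refused with a message, and nothing moves.
- bot.observe(): the state, without advancing time (a new reading comes with each control period).
- read_camera(name): name is "scene" or "top"; returns a dict with "img" (420x560x3 uint8, red, green, blue), "vertical_fov" (degrees; the focal length in pixels is half the picture's height over the tangent of half this angle, whatever the lens; pixels are square), "cx", "cy" (the principal point, pixels), "R" (3x3) and "t" (3): a world point X has camera coordinates R X + t. Camera axes: x right, y down, z forward; pixel columns grow to the right and rows downward; lengths in m; the calibration is good to about 2 mm. A picture is of the moment at which its call begins. There is no depth.
- job.finish_job(): hands the job in; it is judged then, once.
The state is a dict: "time_s": time; "qpos": joint angles; "joint_vel": joint speeds; "tau": joint torques, N m; "position": TCP position; "tcp_rot": TCP orientation; "wrist_force": force on the tool from outside, world axes, zero at the start; "ft_torque": the same for the moment, N m; "width": opening from 0.0 (shut) to 1.0 (fully open); "gripper_force": force on a finger pad.
Only numpy, scipy, OpenCV 4.12 (cv2) and the standard library are available. Lean on these libraries where they do the work, as an engineer would, in place of code of your own. Each camera call takes 0.05 s, during which the arm holds its last target. There are 200 camera calls.

## Working session

There is one attempt and no reset: what is moved stays moved. The work goes in short steps, Python scripts to look and compute and a tool call to move; the robot and the scene stay as the last step left them, time stands still between calls to the robot, and variables do not carry over. Pictures are saved under pics/ and viewed, at most 10 in all, crops included, and the job is handed in when it is done.

```bash
mkdir -p pics; ls; python3 - <<'E'
from bench import bot, job, read_camera
import cv2,numpy as np,pickle
d={}
for n in ("scene","top"):
    c=read_camera(n); d[n]=c
    cv2.imwrite(f"pics/{n}0.png",c["img"][:,:,::-1])
    print(n,c["vertical_fov"],c["cx"],c["cy"],np.round(c["R"],3).tolist(),np.round(c["t"],3), (-np.array(c["R"]).T@c["t"]).round(3))
pickle.dump(d,open("cam0.pkl","wb"))
o=bot.observe();print(o["position"],o["tcp_rot"],o["time_s"],o["width"])
E
```

```text
bench.py
pics
scene 55.47306162253431 279.04001468817074 213.18542071835495 [[-0.826, -0.563, -0.022], [-0.273, 0.435, -0.858], [0.492, -0.703, -0.514]] [0.37  0.318 0.504] [0.144 0.424 0.54 ]
top 51.884936631315625 275.03825361839927 205.20658206126373 [[-0.007, -1.0, -0.017], [-0.982, 0.01, -0.19], [0.19, 0.015, -0.982]] [-0.14   0.569  0.984] [ 0.37  -0.161  1.072]
[ 0.30259238 -0.65842542  0.25550823] [-6.52431477e-04  9.76886286e-01  2.13758552e-01 -2.00629534e-04] 0.1 1.00205414243651
```

View pics/scene0.png

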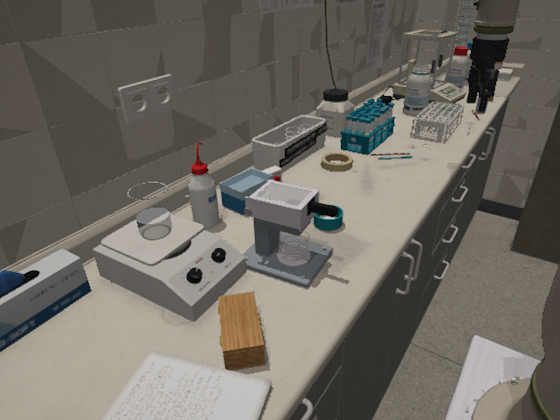

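View pics/top0.png

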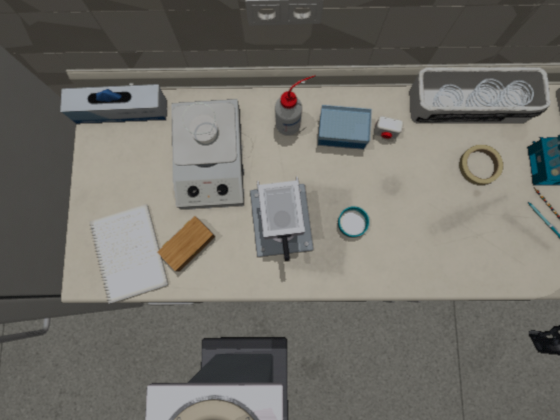

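The scene view shows the press near (290,230) with its black tab at (322,209). In the top view the guard is at (281,208), the tab at (285,248), the box at (187,244) and the teal cap at (353,222).

```bash
cat > h.py <<'E'
import numpy as np,cv2
def cast(c,uv,z):
    f=c["img"].shape[0]/2/np.tan(np.radians(c["vertical_fov"]/2));R=np.array(c["R"]);t=np.array(c["t"])
    o=-R.T@t; d=R.T@np.array([(uv[0]-c["cx"])/f,(uv[1]-c["cy"])/f,1]); return o+d*(z-o[2])/d[2]
def proj(c,X):
    f=c["img"].shape[0]/2/np.tan(np.radians(c["vertical_fov"]/2));p=np.array(c["R"])@X+c["t"]
    return np.array([c["cx"]+f*p[0]/p[2],c["cy"]+f*p[1]/p[2]])
E
python3 - <<'E'
import pickle,cv2,numpy as np
from h import *
d=pickle.load(open("cam0.pkl","rb"));c=d["top"];im=c["img"]
cv2.imwrite("pics/crop.png",cv2.resize(im[170:270,235:325,::-1],None,fx=6,fy=6,interpolation=cv2.INTER_NEAREST))
roi=np.zeros(im.shape[:2],bool);roi[232:265,270:300]=1
m=((im.max(2)<50)&roi).astype(np.uint8)
n,l,s,ce=cv2.connectedComponentsWithStats(m);k=1+np.argmax(s[1:,4])
print("tab",s[k],ce[k]);ys,xs=np.nonzero(l==k)
for z in (.159,):
    P=np.array([cast(c,(x,y),z)[:2] for x,y in zip(xs,ys)]);r=cv2.minAreaRect((P*1000).astype(np.float32));print(r,P.mean(0))
    v=cv2.fitLine(P.astype(np.float32),cv2.DIST_L2,0,.01,.01).ravel();print("axis",v,np.arctan(v[1]/v[0]))
hsv=cv2.cvtColor(im,cv2.COLOR_RGB2HSV)
for nm,rg,lo,hi,z in (("cap",(200,245,330,375),(80,100,40),(100,255,255),.035),("box",(210,280,150,220),(8,100,60),(25,255,255),.048)):
    mm=cv2.inRange(hsv,lo,hi)[rg[0]:rg[1],rg[2]:rg[3]];ct=max(cv2.findContours(mm,0,1)[0],key=cv2.contourArea).reshape(-1,2)
    P=np.array([cast(c,(x+rg[2],y+rg[0]),z)[:2] for x,y in ct]);print(nm,cv2.minAreaRect((P*1000).astype(np.float32)))
E
```

```text
tab [278 235  13  26 136] [285.17647059 246.16176471]
((455.7354736328125, -164.84188842773438), (25.500070571899414, 52.827178955078125), 89.49351501464844) [ 0.4584515 -0.1673054]
axis [ 0.9944031   0.10565259  0.4584515  -0.1673054 ] 0.10585014
cap ((529.0367431640625, -333.1568603515625), (72.98640441894531, 71.04754638671875), 89.42939758300781)
box ((479.07550048828125, 71.43959045410156), (67.14730834960938, 124.98152923583984), 43.91457748413086)
```

View pics/crop.png

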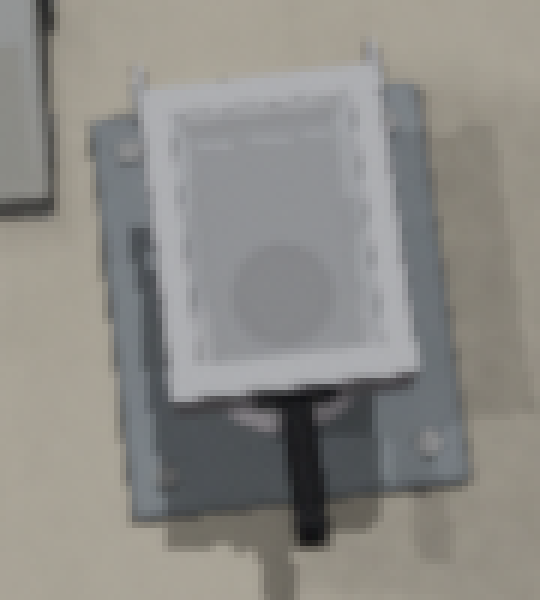

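The crop shows the base corners at about (133,520), (470,484), (425,85) and (90,122). The guard's top corners are at (175,402), (418,380), (382,66) and (140,90). The tab runs from (302,400) to (312,545).

```bash
python3 - <<'E'
import pickle
from h import *
d=pickle.load(open("cam0.pkl","rb"));c=d["top"]
q=lambda u,v:(235+u/6-.5,170+v/6-.5)
B=np.array([cast(c,q(*p),.014) for p in ((133,520),(470,484),(425,85),(90,122))])
G=np.array([cast(c,q(*p),.162) for p in ((175,402),(418,380),(382,66),(140,90))])
T=np.array([cast(c,q(*p),.159) for p in ((302,400),(312,545))])
for P in (B,G): print(P.round(4)[:,:2].tolist(),"c",P.mean(0)[:2],[np.linalg.norm(P[i]-P[i-1]).round(4) for i in range(4)],[np.arctan2(*(P[b]-P[a])[1::-1]).round(3) for a,b in((0,3),(1,2))],(np.arctan2(*(P[0]-P[1])[1::-1])-np.pi/2).round(3))
print(T.round(4))
for yaw in (.10,.12,.14):
    x=np.array([np.cos(yaw),np.sin(yaw)]);o=B.mean(0)[:2];t=o-.09*x;pl=o-.02*x
    print(yaw,t,pl,"scene tab",proj(d["scene"],np.r_[t,.148]),"top",proj(c,np.r_[t,.159]))
print("hinge from guard pix check; tab end should be tab-.023x")
E
```

```text
[[0.4486, -0.0985], [0.4621, -0.2358], [0.6295, -0.2209], [0.615, -0.0802]] c [ 0.53881869 -0.15884153] [np.float64(0.1674), np.float64(0.138), np.float64(0.168), np.float64(0.1414)] [np.float64(0.109), np.float64(0.089)] 0.098
[[0.479, -0.122], [0.486, -0.2078], [0.6004, -0.1971], [0.5924, -0.1095]] c [ 0.53943502 -0.1590872 ] [np.float64(0.1141), np.float64(0.0862), np.float64(0.1149), np.float64(0.0879)] [np.float64(0.109), np.float64(0.094)] 0.082
[[ 0.4796 -0.1668  0.159 ]
 [ 0.4286 -0.1698  0.159 ]]
0.1 [ 0.44926832 -0.16782654] [ 0.51891861 -0.1608382 ] scene tab [325.8478989  210.78173967] top [285.4693196  250.48335951]
0.12 [ 0.44946592 -0.16961563] [ 0.51896252 -0.16123578] scene tab [326.20374521 210.35312098] top [286.31593636 250.38261236]
0.14 [ 0.44969925 -0.17140041] [ 0.51901437 -0.16163239] scene tab [326.54086436 209.92197823] top [287.16028697 250.26492797]
hinge from guard pix check; tab end should be tab-.023x
```

The rows are not in the units I measure in: shifts go in shares of 0.4 m and turns go in shares of 4 rad. I convert before sending: -0.385 m / 0.4 = -0.9625, -0.342 m / 0.4 = -0.855, 0.333 rad / 4 = 0.0833.

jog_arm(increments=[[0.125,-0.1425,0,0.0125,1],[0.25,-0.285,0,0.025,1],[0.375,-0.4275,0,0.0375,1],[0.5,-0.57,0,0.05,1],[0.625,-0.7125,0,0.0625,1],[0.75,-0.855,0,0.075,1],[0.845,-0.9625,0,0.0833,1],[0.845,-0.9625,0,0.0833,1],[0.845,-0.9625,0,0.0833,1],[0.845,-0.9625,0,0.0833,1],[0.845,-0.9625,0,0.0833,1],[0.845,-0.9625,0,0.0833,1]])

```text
refused: increments[0]: [0.125, -0.1425, 0, 0.0125, 1] is not of type 'object' (schema: type "object"). Nothing was moved.
```

Nothing moved. I misread the format; it is a list of objects, one for each row. Resending.

jog_arm(increments=[{"xyz": [0.125,-0.1425,0],"turn": 0.0125,"aperture": 1},{"xyz": [0.25,-0.285,0],"turn": 0.025,"aperture": 1},{"xyz": [0.375,-0.4275,0],"turn": 0.0375,"aperture": 1},{"xyz": [0.5,-0.57,0],"turn": 0.05,"aperture": 1},{"xyz": [0.625,-0.7125,0],"turn": 0.0625,"aperture": 1},{"xyz": [0.75,-0.855,0],"turn": 0.075,"aperture": 1},{"xyz": [0.845,-0.9625,0],"turn": 0.0833,"aperture": 1},{"xyz": [0.845,-0.9625,0],"turn": 0.0833,"aperture": 1},{"xyz": [0.845,-0.9625,0],"turn": 0.0833,"aperture": 1},{"xyz": [0.845,-0.9625,0],"turn": 0.0833,"aperture": 1},{"xyz": [0.845,-0.9625,0],"turn": 0.0833,"aperture": 1},{"xyz": [0.845,-0.9625,0],"turn": 0.0833,"aperture": 1}])

```text
time_s: 1.6
position: [0.4486, -0.1694, 0.2562]
tcp_rot: [0.0, 0.999, 0.047, -0.0]
wrist_force: [-0.3, -0.4, 0.2]
width: 1.001
gripper_force: 0.0
```

```bash
python3 - <<'E'
from bench import bot, job, read_camera
import cv2,numpy as np
from h import *
from scipy.spatial.transform import Rotation as Ro
o=bot.observe();print(o["position"],o["time_s"],o["qpos"],Ro.from_quat(o["tcp_rot"],scalar_first=True).as_matrix().round(4).tolist())
c=read_camera("scene");cv2.imwrite("pics/s1.png",cv2.resize(c["img"][120:300,180:400,::-1],None,fx=3,fy=3))
E
```

```text
[ 0.44856196 -0.16937194  0.25618732] 1.6 [ 0.21849875  0.30770357  0.03065344  2.14921426 -0.01400194  0.68507048
 -1.21723049] [[0.9955, 0.0949, -0.0003], [0.0949, -0.9955, -0.0004], [-0.0003, 0.0003, -1.0]]
```

View pics/s1.png

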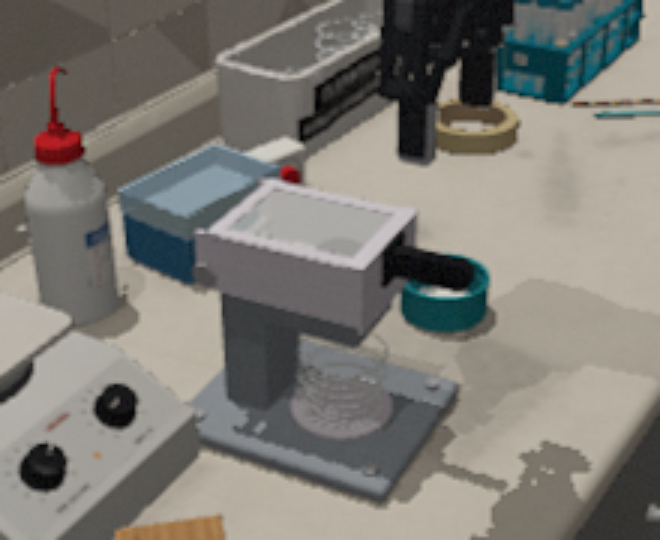

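The predicted pinch point falls on the fin, at about (437,271) in the crop, with the open fingers directly above it. Next I descend and close.

To row units: 0.102 m / 0.4 = 0.255, 0.08 m / 0.4 = 0.2.

jog_arm(increments=[{"xyz": [0,-0.0025,0.1],"aperture": 1},{"xyz": [0,-0.0025,0.2],"aperture": 1},{"xyz": [0,-0.0025,0.255],"aperture": 1},{"xyz": [0,-0.0025,0.255],"aperture": 1},{"xyz": [0,-0.0025,0.255],"aperture": 1},{"xyz": [0,-0.0025,0.255],"aperture": 0},{"xyz": [0,-0.0025,0.255],"aperture": 0},{"xyz": [0,-0.0025,0.255],"aperture": 0},{"xyz": [0,-0.0025,0.255],"aperture": 0},{"xyz": [0,-0.0025,0.255],"aperture": 0},{"xyz": [0,-0.0025,0.255],"aperture": 0},{"xyz": [0,-0.0025,0.255],"aperture": 0}])

```text
time_s: 3.15
position: [0.4494, -0.1696, 0.1548]
tcp_rot: [0.002, 0.999, 0.048, 0.001]
wrist_force: [-0.9, -12.1, 3.0]
width: 0.126
gripper_force: 61.8
```

To row units: -0.1021 m / 0.4 = -0.2553, -0.0924 m / 0.4 = -0.231.

jog_arm(increments=[{"xyz": [0,0.0025,0],"aperture": 0},{"xyz": [0.0063,0.0025,-0.0375],"aperture": 0},{"xyz": [0.0165,0.0025,-0.0735],"aperture": 0},{"xyz": [0.03,0.0025,-0.1088],"aperture": 0},{"xyz": [0.047,0.0025,-0.1425],"aperture": 0},{"xyz": [0.0675,0.0025,-0.1743],"aperture": 0},{"xyz": [0.091,0.0025,-0.204],"aperture": 0},{"xyz": [0.1173,0.0025,-0.231],"aperture": 0},{"xyz": [0.146,0.0025,-0.2553],"aperture": 0},{"xyz": [0.146,0.0025,-0.2553],"aperture": 0}])

```text
time_s: 4.4
position: [0.5069, -0.1633, 0.2563]
tcp_rot: [0.001, 0.999, 0.049, -0.001]
wrist_force: [-0.9, -5.6, -1.9]
width: 0.129
gripper_force: 63.3
```

```bash
python3 - <<'E'
from bench import bot, job, read_camera
import cv2
c=read_camera("scene");cv2.imwrite("pics/s2.png",cv2.resize(c["img"][120:300,180:400,::-1],None,fx=3,fy=3))
E
```

```text
(no output)
```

View pics/s2.png

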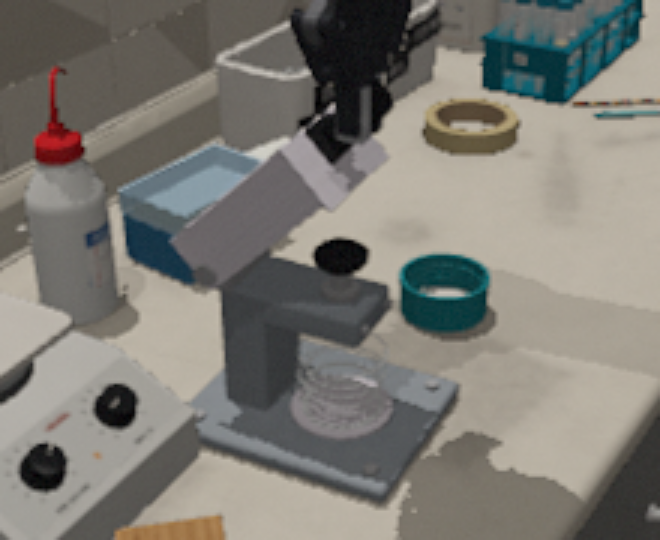

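The guard is about 0.8 rad open, with the tab at (345,130) still in the pads and the plunger head visible at (341,255). I carry on past the balance point to 1.6 rad and release.

To row units: 0.114 m / 0.4 = 0.285, 0.0989 m / 0.4 = 0.2473.

jog_arm(increments=[{"xyz": [0.0313,0.0025,-0.0215],"aperture": 0},{"xyz": [0.0643,0.0025,-0.0398],"aperture": 0},{"xyz": [0.099,0.0025,-0.0543],"aperture": 0},{"xyz": [0.1353,0.0025,-0.0655],"aperture": 0},{"xyz": [0.172,0.0025,-0.0733],"aperture": 0},{"xyz": [0.2095,0.0025,-0.0768],"aperture": 0},{"xyz": [0.2473,0.0025,-0.077],"aperture": 0},{"xyz": [0.285,0.0025,-0.0733],"aperture": 0},{"xyz": [0.285,0.0025,-0.0733],"aperture": 0},{"xyz": [0.285,0.0025,-0.0733],"aperture": 0}])

```text
time_s: 5.7
position: [0.6219, -0.1506, 0.2858]
tcp_rot: [-0.001, 0.999, 0.049, 0.001]
wrist_force: [0.1, 5.1, -3.8]
width: 0.13
gripper_force: 68.3
```

jog_arm(increments=[{"aperture": 1},{"aperture": 1},{"aperture": 1},{"aperture": 1},{"aperture": 1},{"aperture": 1},{"aperture": 1},{"aperture": 1},{"aperture": 1},{"aperture": 1},{"aperture": 1},{"aperture": 1},{"aperture": 1},{"aperture": 1}])

```text
time_s: 7.45
position: [0.6207, -0.1519, 0.2856]
tcp_rot: [-0.0, 0.999, 0.049, -0.0]
wrist_force: [-0.4, -1.0, 0.1]
width: 1.002
gripper_force: 0.0
```

```bash
python3 - <<'E'
from bench import bot, job, read_camera
import cv2
c=read_camera("scene");cv2.imwrite("pics/s3.png",cv2.resize(c["img"][80:300,180:400,::-1],None,fx=2.7,fy=2.7))
E
```

```text
(no output)
```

View pics/s3.png

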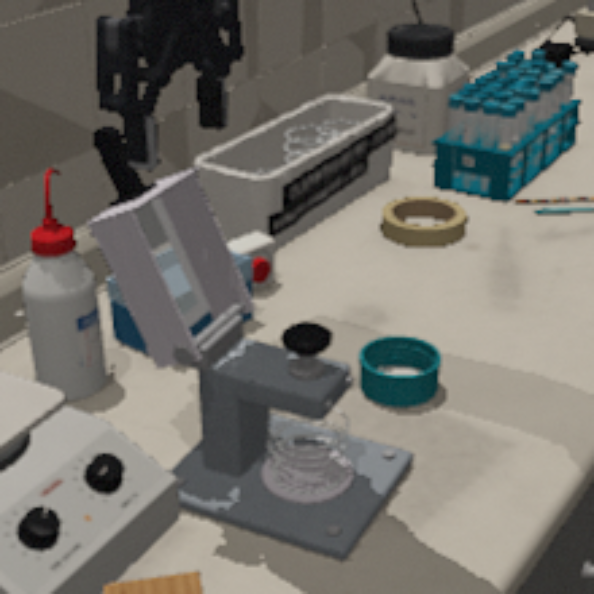

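The guard stands open against its stop, with its tab at about (120,170) below the open fingers and out of contact. The black plunger head is exposed at (306,338). I retreat over the plunger, shut the fingers and verify the head's position.

To row units: -0.102 m / 0.4 = -0.255, -0.02 m / 0.4 = -0.05.

jog_arm(increments=[{"xyz": [0,0,-0.05],"aperture": 1},{"xyz": [-0.075,0,-0.05],"aperture": 1},{"xyz": [-0.15,0,-0.05],"aperture": 1},{"xyz": [-0.255,-0.0013,-0.05],"aperture": 1},{"xyz": [-0.255,-0.0013,-0.05],"aperture": 0},{"xyz": [-0.255,-0.0013,-0.05],"aperture": 0},{"xyz": [-0.255,-0.0013,-0.05],"aperture": 0},{"xyz": [-0.255,-0.0013,-0.05],"aperture": 0},{"xyz": [-0.255,-0.0013,-0.05],"aperture": 0},{"xyz": [-0.255,-0.0013,-0.05],"aperture": 0},{"xyz": [-0.255,-0.0013,-0.05],"aperture": 0},{"xyz": [-0.255,-0.0013,-0.05],"aperture": 0}])

```text
time_s: 9.0
position: [0.5192, -0.1614, 0.3057]
tcp_rot: [0.0, 0.999, 0.049, 0.0]
wrist_force: [0.3, 0.6, 0.1]
width: -0.001
gripper_force: 0.0
```

```bash
python3 - <<'E'
from bench import bot, job, read_camera
from h import *
c=read_camera("scene");im=c["img"]
m=(im.max(2)<60).astype(np.uint8);m[:190]=0;m[225:]=0;m[:,:270]=0;m[:,315:]=0
n,l,s,ce=cv2.connectedComponentsWithStats(m);k=1+np.argmax(s[1:,4]);print(s[k],ce[k],proj(c,np.array([.519,-.161,.147])),cast(c,ce[k],.144))
cv2.imwrite("pics/s4.png",cv2.resize(im[80:300,180:400,::-1],None,fx=2.7,fy=2.7))
E
```

```text
[285 200  17  12 163] [293.0797546  205.27607362] [293.3080122  203.24374086] [ 0.51782472 -0.15828634  0.144     ]
```

View pics/s4.png

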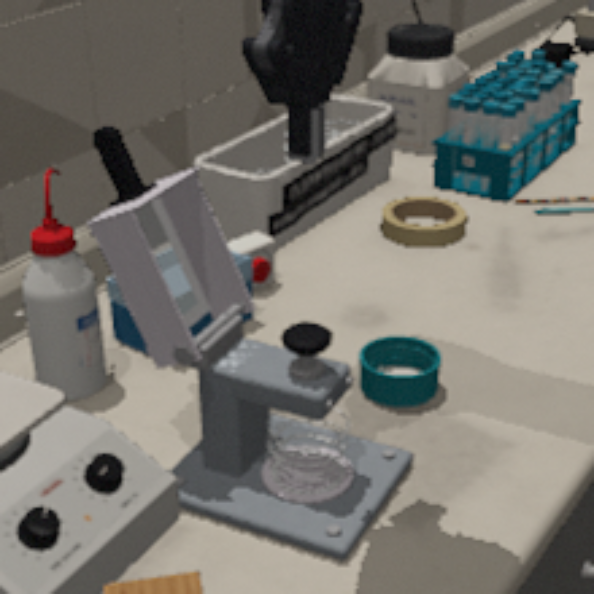

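The head is within 3 mm of the prediction and the shut fingers are centred above it. Pressing now.

To row units: 0.149 m / 0.4 = 0.3725, 0.144 m / 0.4 = 0.36.

jog_arm(increments=[{"xyz": [0,0,0.125],"aperture": 0},{"xyz": [0,0,0.25],"aperture": 0},{"xyz": [0,0,0.3125],"aperture": 0},{"xyz": [0,0,0.33],"aperture": 0},{"xyz": [0,0,0.345],"aperture": 0},{"xyz": [0,0,0.36],"aperture": 0},{"xyz": [0,0,0.3725],"aperture": 0},{"xyz": [0,0,0.3725],"aperture": 0},{"xyz": [0,0,0.3725],"aperture": 0}])

```text
time_s: 10.18
position: [0.5191, -0.1614, 0.158]
tcp_rot: [0.0, 0.999, 0.049, 0.0]
wrist_force: [-4.8, 1.1, 8.9]
width: 0.006
gripper_force: 4.4
```

To row units: 0.004 m / 0.4 = 0.01, 0.003 m / 0.4 = 0.0075.

jog_arm(increments=[{"xyz": [0,0,0.005],"aperture": 0},{"xyz": [0,0,0.0075],"aperture": 0},{"xyz": [0,0,0.01],"aperture": 0},{"xyz": [0,0,0.01],"aperture": 0},{"xyz": [0,0,0.01],"aperture": 0}])

```text
time_s: 10.8
position: [0.5191, -0.1615, 0.1568]
tcp_rot: [0.0, 0.999, 0.049, 0.001]
wrist_force: [-13.5, 3.6, 41.5]
width: -0.001
gripper_force: 21.5
```

The force rose to 41 N over only 1.2 mm, so the plunger is on its stop. Lifting off.

To row units: -0.15 m / 0.4 = -0.375, -0.1 m / 0.4 = -0.25.

jog_arm(increments=[{"xyz": [0,0,-0.025],"aperture": 0},{"xyz": [0,0,-0.05],"aperture": 0},{"xyz": [0,0,-0.125],"aperture": 0},{"xyz": [0,0,-0.25],"aperture": 0},{"xyz": [-0.05,0,-0.375],"aperture": 0},{"xyz": [-0.05,0,-0.375],"aperture": 0},{"xyz": [-0.05,0,-0.375],"aperture": 0},{"xyz": [-0.05,0,-0.375],"aperture": 0}])

```text
time_s: 11.8
position: [0.4993, -0.1631, 0.3018]
tcp_rot: [-0.0, 0.999, 0.049, -0.001]
wrist_force: [0.1, 0.9, -0.3]
width: 0.001
gripper_force: 0.0
```

```bash
python3 - <<'E'
from bench import bot, job, read_camera
import cv2
c=read_camera("scene");cv2.imwrite("pics/s5.png",cv2.resize(c["img"][80:300,180:400,::-1],None,fx=2.7,fy=2.7))
E
```

```text
(no output)
```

View pics/s5.png

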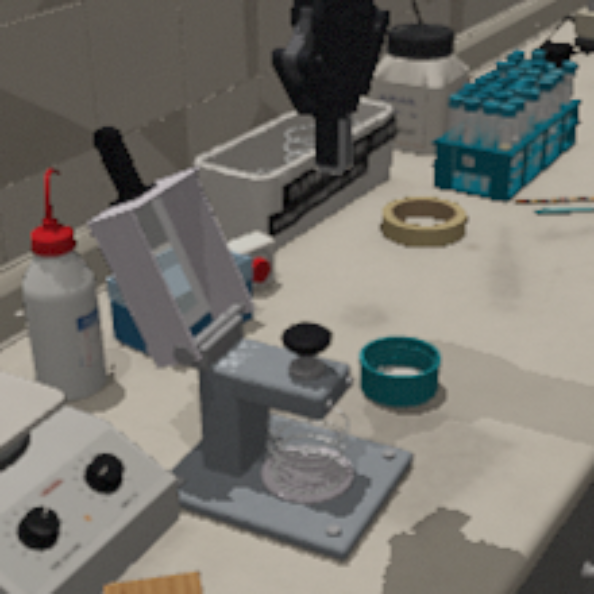

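The guard is open, the plunger is back up at (306,338), and the dishes and cap have not moved.

```bash
python3 -c "
from bench import bot, job, read_camera
print(job.finish_job())"
```

```text
the job is handed in; nothing more can be done
None
```

I handed the job in at about 12 s on the robot's clock: the guard stands open on its own, the plunger was pressed to its stop and sprang back up, and the last picture shows the dishes, cap and box unmoved; the judge gave no verdict.

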